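# Cover the shelf lamp and switch it on from under its lip

### The arm

A 6-joint arm with a two-finger parallel gripper is mounted at the origin on the work surface. World frame = base frame: x ahead of the robot, y to its left, z up, the work surface at z = 0. Lengths are in m, angles in rad, forces in N, time in s.
With the tool pointing down it reaches from about 0.15 to 0.775 m from the base axis. Payload 6.1 kg.
Tool frame: the origin (TCP) lies on the centre line of the jaws, within the pads' length; the fingertips stand 14 mm ahead of it and the grasp point (between the pads) lies 5 mm behind it (robot.finger_overhang is the distance from the TCP to the fingertips, in m); z points along the fingers, y is the line along which they close (so a half turn about z gives the same grasp; the last joint's range is limited). The gripper opens to 85 mm and grips with 20 to 120 N. Pads are 22 mm wide; open, the fingers measure 114 mm over their backs; the gripper's body (76 mm by 85 mm) begins 54 mm behind the grasp point. The pads swing forward as they close: fully open they stand 13 mm farther back than shut.
Start: joints at [1.266, 0.126, -0.04, 1.405, 0, 1.571], TCP at [0.158, 0.501, 0.245] pointing down, gripper open.
Joint ranges: [-2.72, 2.72], [-0.95, 1.95], [-1.27, 1.35], [-1.78, 2.02], [-1.46, 1.47], [-3.14, 3.14]. Speed limits (rad/s): [2.39, 2.39, 3.01, 3.14, 3.14, 3.14].

### API

Orientations are given as [roll, pitch, yaw] about the fixed x, y, z axes, in that order (R = Rz(yaw) Ry(pitch) Rx(roll)).
In Python, from bench import robot, vision gives the robot as it stands.
- The arm moves only by the tool servo_tool, never from a script. Its arguments are lists of equal length, an entry for each row: "fingers": the opening, from -1 (shut) to 1 (fully open), so that 0 is half open; "delta_pos": the shift along the world's x, y, z in mm, a list of three; "turn": the turn about the world's z in rad. In form: {"fingers": [fingers, ...], "delta_pos": [[tx, ty, tz], ...], "turn": [turn, ...]}. A call has 1 to 12 rows; each row is the pose to reach, as a shift and turn from the pose commanded when the call began; what a row does not reach only later rows make up. A row lasts 1/10 s, in which the tool goes at most 50 mm and 8.59 degrees, less where a joint would pass 70% of its speed; a pose out of reach is approached as far as the arm can. A call with a gripper value outside its range is refused whole. The fingers move at their own pace and stop on an object; the grip force is fixed at half the most. Time passes only in rows, so rows that repeat a pose let the fingers close. It gives the time, the measured TCP pose, the force, the opening and the grip force at its end, in the units of the state.
- robot.get_obs(): the state, without advancing time (a new reading comes with each control period).
- vision.capture(name): name is "side" or "top"; returns a dict with "img" (480x640x3 uint8, red, green, blue), "fov_y" (degrees; the focal length in pixels is half the picture's height over the tangent of half this angle, whatever the lens; pixels are square), "cx", "cy" (the principal point, pixels), "distortion" ([k1, k2, p1, p2, k3] as OpenCV has them; the pictures are not rectified), "rvec" (rotation vector, rad) and "tvec" (3), from world to camera coordinates, as OpenCV has them. Camera axes: x right, y down, z forward; pixel columns grow to the right and rows downward; lengths in m; the calibration is good to about 2 mm. A picture is of the moment at which its call begins. There is no depth.
- robot.hand_in(): hands the job in; it is judged then, once.
The state is a dict: "t": time; "qpos": joint angles; "joint_vel": joint speeds; "joint_efforts": joint torques, N m; "position": TCP position; "tcp_rot": TCP orientation; "contact_force": force on the tool from outside, world axes, zero at the start; "moment": the same for the moment, N m; "finger_gap": opening from 0.0 (shut) to 1.0 (fully open); "grip_force": force on a finger pad.
Only numpy, scipy, OpenCV 4.12 (cv2) and the standard library are available. Lean on these libraries where they do the work, as an engineer would, in place of code of your own. Each camera call takes 0.05 s, during which the arm holds its last target. There are 200 camera calls.

### The job

Set the frosted glass cover squarely on the lamp's raised light block, its edges flush all round, lowering it without dropping it, and let go. Then feel along under the lamp's overhanging front lip for the hidden switch and push it up gently, all the way home, so the lamp stays on; do not force the switch, and leave everything else on the shelf where it is.

Things in the scene. Friction and masses are not known exactly. Their poses are not given: they have to be found in the camera images.
- lamp_panel (a point): Fixed aluminium shelf lamp: centre of the top of its raised cream light block (64 mm in x, 120 mm in y, 12 mm high; its top is 155 mm above the shelf), where the cover belongs. Axes: x from the front lip to the back, y along the lip, z up. It stands on the lamp's flat head, 120 x 200 x 18 mm, which spans x = -72 to +48 mm from here, top 143 mm above the shelf. Place and yaw differ each time.
- lamp_lip (a point): Middle of the lower front edge of the head, the overhanging lip, 125 mm above the shelf; axes as lamp_panel (x inwards under the lip, y along the edge). Below it is free space 75 mm inwards to a dark post, above a 12 mm thick foot plate that begins 30 mm inwards. A finger tilted some 45 degrees, pointing inwards and down, gets under the switch and clears the lip.
- switch (a joint): Red paddle under the lip, 20 mm wide in y, ending in a bar of 12 mm diameter along y, its axis 12 mm inwards of lamp_lip. Unknown: its middle is within 60 mm either way along y of lamp_lip, its underside 28 to 34 mm below the lip. Rigid sideways, so it can be felt by sliding along. Value: push upwards in m, 0 off, 0.008 home on a hard stop; 5 N friction, stays where left.
- telltale_top (a point): Top of a green pin of 12 mm diameter in the head's top at its +y end (8 mm in x, 82 mm in y from lamp_panel). 1 mm above the head when off; it rises with the switch, by 12 mm when fully home. It only shows the state.
- cover_grip (a point): Loose frosted glass cover: plate 64 (x) by 120 (y) by 8 mm, about 0.19 kg, flat on the shelf, left or right of the lamp; on its top an aluminium bar grip along y, 12 mm wide (x), 60 mm long (y), 20 mm tall. This point is the bar's centre, 18 mm above the plate's underside; z up. Either way round is right on the lamp.
- brush: Steel clothes brush block, 45 x 120 x 37 mm, bystander; origin under its centre.
- shoetree1: Beech shoe tree with chrome knob, 260 mm long, 66 mm wide, 44 mm high, bystander; origin under its middle.
- shoetree2: The other beech shoe tree, the same.
- doorstop: Grey rubber door stop, 54 mm diameter, 36 mm high, bystander; origin under its centre.
- keybowl: Sky-blue ceramic key bowl, 116 mm across, 45 mm high, bystander; origin under its centre.
- cover: The same cover as a whole; origin at the centre of the plate's underside, axes as cover_grip.
Things that resemble listed ones, but are neither listed nor needed, are in the scene too. Several things look just like the part that bears lamp_panel: the one meant starts farthest from the robot's base.

How it is judged:
By the outcome, as a careful person would: the job done as asked, in the order asked, and still so for the second after the job is handed in, with the robot touching nothing.
It also fails if it takes over 61 s, if anything falls off the work surface, if the arm or the gripper's body presses on something with over 40 N, if the wrist force passes 120 N, or if a joint passes its speed limit or range.

## Working session

There is one attempt and no reset: what is moved stays moved. The work goes in short steps, Python scripts to look and compute and a tool call to move; the robot and the scene stay as the last step left them, time stands still between calls to the robot, and variables do not carry over. Pictures are saved under pics/ and viewed, at most 10 in all, crops included, and the job is handed in when it is done.

Besides the shell and the picture viewer there is one more tool, called after "Request:" as name([rows], argument=value, ...), one row to a line, values as JSON. servo_tool: Moves the arm, as the interface text tells. Its arguments: {"type":"object","properties":{"fingers":{"type":"array","items":{"type":"number"}},"delta_pos":{"type":"array","items":{"type":"array","items":{"type":"number"}}},"turn":{"type":"array","items":{"type":"number"}}},"required":["fingers","delta_pos","turn"]}

```bash
mkdir -p pics; cat > h.py <<'E'
import numpy as np, cv2, pickle
from bench import robot, vision
def cap(name,tag):
    c=vision.capture(name); pickle.dump(c,open(f'pics/{tag}.pkl','wb'))
    cv2.imwrite(f'pics/{tag}.png',c['img'][:,:,::-1]); return c
def load(tag): return pickle.load(open(f'pics/{tag}.pkl','rb'))
def K(c):
    f=240/np.tan(np.radians(c['fov_y'])/2); return np.array([[f,0,c['cx']],[0,f,c['cy']],[0,0,1.]])
def ray(c,px):
    R=cv2.Rodrigues(np.array(c['rvec'],float))[0]; t=np.array(c['tvec'],float).ravel()
    u=cv2.undistortPoints(np.array(px,float).reshape(-1,1,2),K(c),np.array(c['distortion'],float)).reshape(-1,2)
    return -R.T@t, np.c_[u,np.ones(len(u))]@R
def at(c,px,z):
    o,d=ray(c,px); return o+d*((z-o[2])/d[:,2])[:,None]
def proj(c,P):
    return cv2.projectPoints(np.array(P,float).reshape(-1,1,3),np.array(c['rvec'],float),np.array(c['tvec'],float),K(c),np.array(c['distortion'],float))[0].reshape(-1,2)
E
python3 - <<'E'
from h import *
for n in('top','side'):
    c=cap(n,n+'0'); print(n,ray(c,[[320,240]]))
o=robot.get_obs(); print(o['t'],o['position'],o['tcp_rot'],o['finger_gap'])
a=cv2.imread('pics/top0.png')
E
```

```text
top (array([0.2764926 , 0.01496663, 1.35914278]), array([[ 0.15190979, -0.00273554, -0.98839585]]))
side (array([-0.21055593, -0.95232602,  0.86826022]), array([[ 0.48839116,  0.67982101, -0.54710273]]))
0.1 [0.1574601  0.50046463 0.24460993] [-3.14014950e+00 -5.92653417e-06  2.83676798e+00] 0.999780686146816
```

View pics/top0.png

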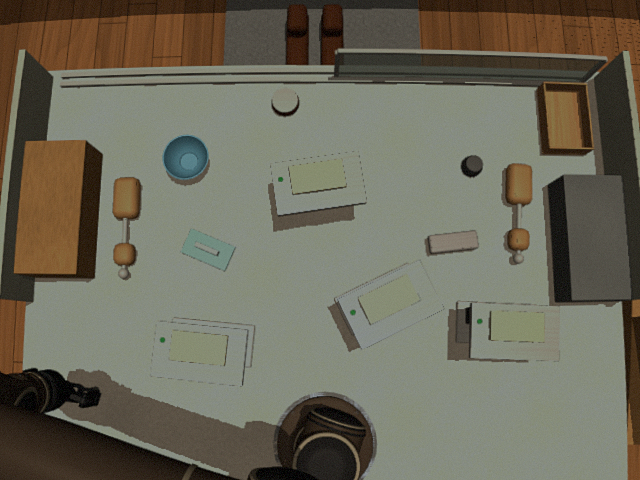

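View pics/side0.png

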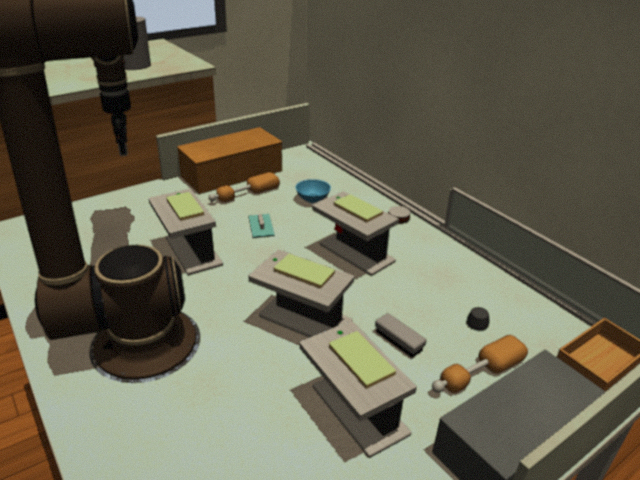

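The target lamp is the farthest one, with its block near (317,176) in top. The cover is near (208,249), and the red switch shows at about (338,228) in side. I'll enlarge both.

```bash
python3 - <<'E'
from h import *
a=cv2.imread('pics/top0.png'); b=cv2.imread('pics/side0.png')
A=cv2.resize(a[145:235,260:380],None,fx=6,fy=6,interpolation=cv2.INTER_CUBIC)[:540]
cv2.imwrite('pics/c1.png',cv2.resize(a[140:290,175:375],None,fx=4,fy=4,interpolation=cv2.INTER_CUBIC))
cv2.imwrite('pics/c2.png',cv2.resize(b[180:280,300:410],None,fx=6,fy=6,interpolation=cv2.INTER_CUBIC))
E
```

```text
(no output)
```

View pics/c1.png

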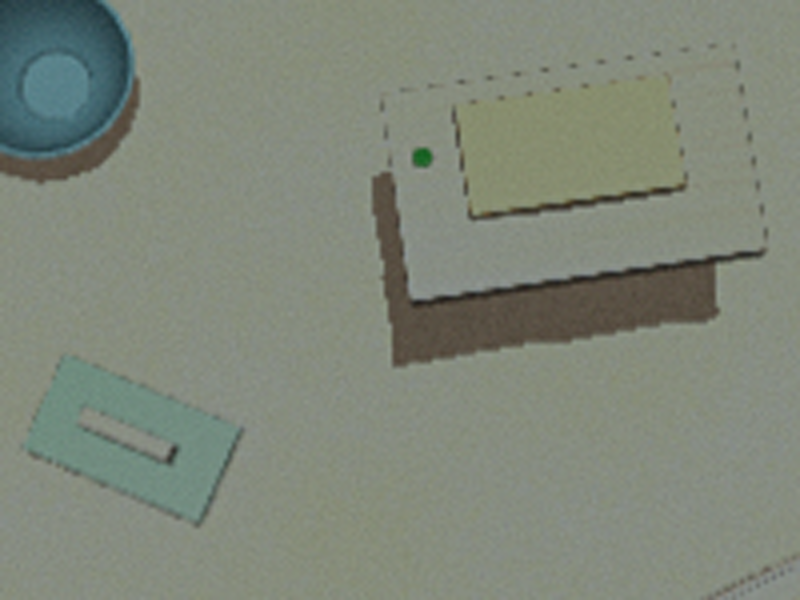

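View pics/c2.png

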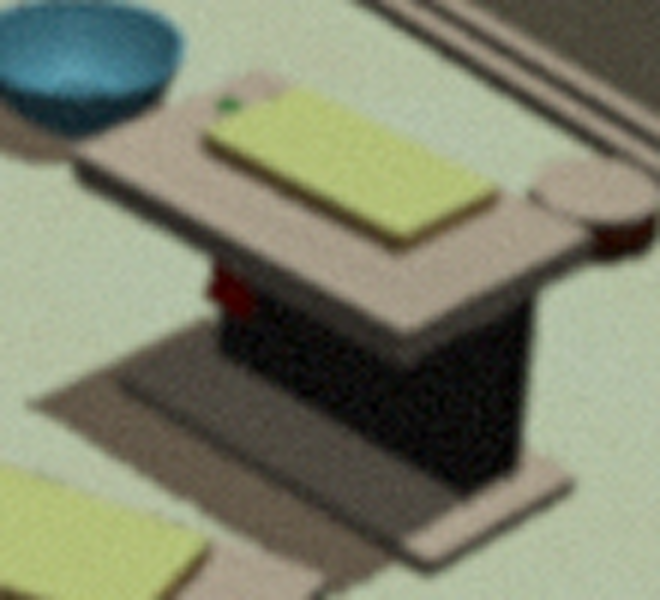

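```bash
cat > fit.py <<'E'
from h import *
from scipy.optimize import least_squares
T=load('top0'); S=load('side0')
u=lambda p,s,o:(np.array(p,float)+.5)/s-.5+np.array(o)
tc=lambda p:u(p,4,(175,140)); sc=lambda p:u(p,6,(300,180))
def W(p,L): 
    c,s=np.cos(p[2]),np.sin(p[2]); L=np.array(L,float); return np.c_[p[0]+c*L[:,0]-s*L[:,1],p[1]+s*L[:,0]+c*L[:,1],L[:,2]]
blk=[[.032,.06,.155],[.032,-.06,.155],[-.032,-.06,.155],[-.032,.06,.155]]
hd=[[.048,.1,.143],[.048,-.1,.143],[-.072,-.1,.143],[-.072,.1,.143]]
bt=tc([(455,105),(668,73),(685,186),(471,216)]); ht=tc([(383,97),(737,45),(765,252),(411,303)])
bs=sc([(290,88),(497,190),(402,240),(205,137)]); hs=sc([(590,238),(405,332),(75,155)])
def r(p): return np.r_[proj(T,W(p,blk))-bt,proj(T,W(p,hd))-ht,proj(S,W(p,blk))-bs,proj(S,W(p,hd)[1:])-hs].ravel()
f=least_squares(r,[.68,.02,.1]); lamp=f.x
if __name__=='__main__':
    print('lamp',lamp,'rms',np.sqrt(np.mean(f.fun**2)));print(f.fun.reshape(-1,2).round(1).tolist())
    pl=[[.032,.06,.008],[.032,-.06,.008],[-.032,-.06,.008],[-.032,.06,.008]]
    bar=[[.006,.03,.028],[.006,-.03,.028],[-.006,-.03,.028],[-.006,.03,.028]]
    pt=tc([(65,354),(242,429),(199,524),(25,451)]); qt=tc([(87,403),(179,445),(170,465),(79,425)])
    g=least_squares(lambda p:np.r_[proj(T,W(p,pl))-pt,proj(T,W(p,bar))-qt].ravel(),[.5,.3,-.4]); print('cover',g.x,g.fun.reshape(-1,2).round(1).tolist())
    for s in np.arange(-.06,.061,.02):
        print(round(s,2),((proj(S,W(lamp,[[-.066,s+.01,.1],[-.066,s-.01,.1]]))-(300,180)+.5)*6).round().tolist())
E
python3 fit.py
```

```text
lamp [0.60395516 0.01689279 0.14793438] rms 0.9001406170417554
[[0.4, 0.6], [0.6, 1.0], [0.8, 0.3], [0.4, 0.6], [0.1, -0.2], [-0.5, 0.3], [1.1, -0.1], [0.2, 0.2], [1.7, -1.2], [0.6, -1.5], [-0.3, -1.4], [-0.9, -1.8], [0.5, -1.6], [-0.2, -0.7], [-0.7, -1.5]]
cover [ 0.46076447  0.28435324 -0.39452513] [[0.5, 0.0], [0.5, -0.1], [0.7, 0.3], [-0.3, -0.4], [-0.1, 0.9], [-0.6, -0.1], [-0.4, -0.5], [-0.2, -0.1]]
-0.06 [[320.0, 361.0], [354.0, 381.0]]
-0.04 [[286.0, 342.0], [320.0, 361.0]]
-0.02 [[253.0, 323.0], [286.0, 342.0]]
0.0 [[220.0, 305.0], [253.0, 323.0]]
0.02 [[188.0, 287.0], [220.0, 305.0]]
0.04 [[157.0, 269.0], [188.0, 287.0]]
0.06 [[126.0, 251.0], [157.0, 269.0]]
```

Request:
servo_tool([
  [30, -22, -10],
  [60, -44, -20],
  [90, -66, -30],
  [120, -88, -40],
  [150, -110, -50],
  [180, -132, -60],
  [210, -154, -70],
  [240, -176, -80],
  [270, -198, -85],
  [303, -216, -85],
  [303, -216, -85],
  [303, -216, -85],
], fingers=[1, 1, 1, 1, 1, 1, 1, 1, 1, 1, 1, 1], turn=[-0.14, -0.28, -0.42, -0.56, -0.7, -0.84, -0.98, -1.12, -1.26, -1.4, -1.54, -1.661])

```text
t: 1.3
position: [0.4613, 0.2837, 0.1595]
tcp_rot: [-3.141, 0.001, 1.168]
contact_force: [-0.4, 0.3, -0.4]
finger_gap: 0.998
grip_force: 0.0
```

Request:
servo_tool([
  [0, 0, -40],
  [0, 0, -80],
  [0, 0, -110],
  [0, 0, -125],
  [0, 0, -134],
  [0, 0, -134],
  [0, 0, -134],
  [0, 0, -134],
  [0, 0, -134],
  [0, 0, -134],
  [0, 0, -134],
  [0, 0, -134],
], fingers=[0, 0, 0, 0, 0, 0, 0, -1, -1, -1, -1, -1], turn=[0, 0, 0, 0, 0, 0, 0, 0, 0, 0, 0, 0])

```text
t: 2.5
position: [0.4613, 0.2852, 0.0276]
tcp_rot: [3.14, -0.002, 1.176]
contact_force: [-0.6, -0.7, 6.5]
finger_gap: 0.119
grip_force: 61.1
```

Request:
servo_tool([
  [0, 0, 10],
  [0, 0, 30],
  [0, 0, 60],
  [0, 0, 95],
  [0, 0, 130],
  [0, 0, 165],
  [0, 0, 190],
  [15, -25, 200],
  [33, -60, 200],
  [50, -95, 200],
  [68, -130, 200],
  [86, -163, 200],
], fingers=[-1, -1, -1, -1, -1, -1, -1, -1, -1, -1, -1, -1], turn=[0, 0, 0, 0, 0, 0, 0, 0.06, 0.13, 0.2, 0.28, 0.36])

```text
t: 3.7
position: [0.5467, 0.1202, 0.2268]
tcp_rot: [-3.141, 0.0, 1.539]
contact_force: [0.3, -0.0, -2.5]
finger_gap: 0.118
grip_force: 60.1
```

Request:
servo_tool([
  [15, -30, 0],
  [30, -60, 0],
  [45, -85, 0],
  [52, -98, 0],
  [56, -104, 0],
  [56, -104, 0],
  [56, -104, 0],
  [56, -104, 0],
], fingers=[-1, -1, -1, -1, -1, -1, -1, -1], turn=[0.06, 0.12, 0.16, 0.182, 0.182, 0.182, 0.182, 0.182])

```text
t: 4.5
position: [0.6021, 0.0187, 0.2265]
tcp_rot: [-3.141, -0.0, 1.719]
contact_force: [0.1, -0.2, -2.2]
finger_gap: 0.121
grip_force: 60.1
```

```bash
python3 - <<'E'
from h import *
o=robot.get_obs(); print(o['t'],o['position'],o['tcp_rot'],o['qpos'])
for n in('top','side'): cap(n,n+'1')
a=cv2.imread('pics/top1.png')[140:240,260:380]; b=cv2.imread('pics/side1.png')[160:260,310:400]
r=lambda i,f:cv2.resize(i,None,fx=f,fy=f,interpolation=cv2.INTER_CUBIC)
cv2.imwrite('pics/d.png',np.hstack([r(a[:,:80+15],4),r(b[:,:],4)][0:2]))
E
```

```text
4.5 [0.60208904 0.01868258 0.22646051] [-3.14145020e+00 -2.46003412e-04  1.71872988e+00] [3.09132474e-02 2.74765171e-01 1.02576322e-01 1.39877768e+00
 2.27689133e-04 1.45377599e+00]
```

View pics/d.png

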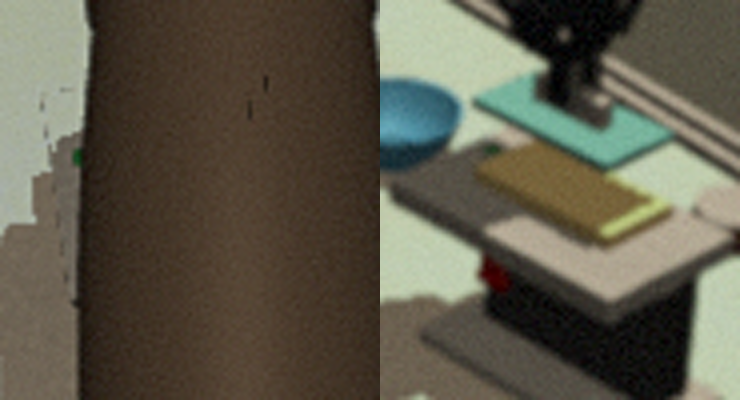

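```bash
python3 - <<'E'
from fit import *
S1=load('side1')
o=lambda p:u(np.array(p)-(380,0),4,(310,160))
p1=o([(608,166),(672,133),(475,102)]); pb=o([(605,241),(671,206),(475,171)])
C=at(S1,p1,.2069); B=at(S1,pb,.155); B0=at(S,bs[[2,1,3]],.155)
L=W(lamp,blk)[[2,1,3]]
print('cover\n',C,'\nblock\n',B,'\nblk0\n',B0,'\nlamp\n',L,'\ndiff c-b\n',C-B)
for X in(C,B,B0): print(np.linalg.norm(X[0]-X[1]),np.linalg.norm(X[0]-X[2]),np.arctan2(*(X[1]-X[0])[1::-1]),np.arctan2(*(X[2]-X[0])[1::-1])-np.pi/2)
E
```

```text
cover
 [[ 0.57570836 -0.04998234  0.2069    ]
 [ 0.63697909 -0.03852531  0.2069    ]
 [ 0.55661155  0.06255529  0.2069    ]] 
block
 [[ 0.57506968 -0.05326281  0.155     ]
 [ 0.63844311 -0.04234377  0.155     ]
 [ 0.5591333   0.06303019  0.155     ]] 
blk0
 [[ 0.57746016 -0.05312493  0.155     ]
 [ 0.6381173  -0.04289296  0.155     ]
 [ 0.55983276  0.06231502  0.155     ]] 
lamp
 [[ 0.58114839 -0.04716852  0.155     ]
 [ 0.64444936 -0.03773522  0.155     ]
 [ 0.56346095  0.0715208   0.155     ]] 
diff c-b
 [[ 0.00063868  0.00328047  0.0519    ]
 [-0.00146401  0.00381846  0.0519    ]
 [-0.00252175 -0.0004749   0.0519    ]]
0.06233270671936247 0.1141464281987955 0.184855490078669 0.16809142909350605
0.06430720667710868 0.11737986085438636 0.17062165020014602 0.13618816469580608
0.061514075821497906 0.11677802852729359 0.16711217424338126 0.15152715209545953
```

Request:
servo_tool([
  [1.5, -2, -10],
  [1.5, -2, -20],
  [1.5, -2, -30],
  [1.5, -2, -37],
  [1.5, -2, -40],
  [1.5, -2, -40],
  [1.5, -2, -40],
], fingers=[-1, -1, -1, -1, -1, -1, -1], turn=[0, 0, 0, 0, 0, 0, 0])

```text
t: 5.3
position: [0.6042, 0.0158, 0.1866]
tcp_rot: [3.141, 0.0, 1.718]
contact_force: [0.6, -1.1, -2.8]
finger_gap: 0.118
grip_force: 60.1
```

```bash
python3 - <<'E'
from h import *
o=robot.get_obs(); print(o['t'],o['position'],o['tcp_rot'])
cap('side','side2')
b=cv2.imread('pics/side2.png')[180:240,325:400]
cv2.imwrite('pics/e.png',cv2.resize(b,None,fx=10,fy=10,interpolation=cv2.INTER_CUBIC))
E
```

```text
5.3 [0.60417708 0.0157582  0.18655337] [3.14123601e+00 5.11744552e-05 1.71770133e+00]
```

View pics/e.png

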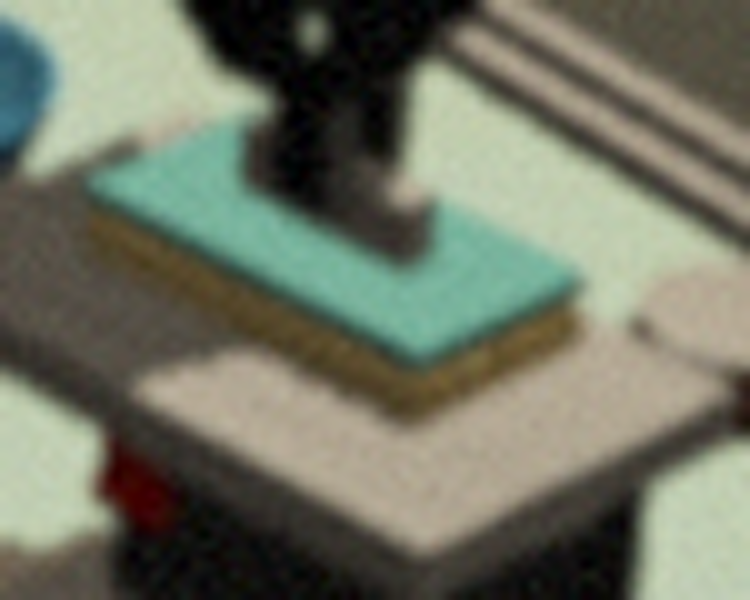

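```bash
python3 - <<'E'
from fit import *
S2=load('side2'); o=lambda p:u(p,10,(325,180))
C=at(S2,o([(423,365),(582,282),(90,185)]),.167); B=at(S2,o([(408,422),(581,336),(90,237)]),.143)
B0=at(S,bs[[2,1,3]],.155)
def cen(X): return (X[1]+X[2])/2
print((C-B).round(4),cen(C),cen(B),cen(B0))
# predicted picture corners of cover at z from several cover poses vs block
for X in(C,B): print(np.linalg.norm(X[0]-X[1]),np.linalg.norm(X[0]-X[2]))
# side/top-alone lamp fits; cover fit in side2
fit=lambda c,f,x0:least_squares(f,x0).x
print('top only',least_squares(lambda p:np.r_[proj(T,W(p,blk))-bt,proj(T,W(p,hd))-ht].ravel(),lamp).x)
print('side only',least_squares(lambda p:np.r_[proj(S,W(p,blk))-bs,proj(S,W(p,hd)[1:])-hs].ravel(),lamp).x)
cv=[[-.032,-.06,.167],[.032,-.06,.167],[-.032,.06,.167]]
print('cover side2',least_squares(lambda p:(proj(S2,W(p,cv))-o([(423,365),(582,282),(90,185)])).ravel(),lamp).x)
E
```

```text
[[-0.0058 -0.0107  0.024 ]
 [-0.0104 -0.0095  0.024 ]
 [-0.0095 -0.0116  0.024 ]] [0.5981808  0.00970444 0.167     ] [0.60808875 0.02027239 0.143     ] [0.59897503 0.00971103 0.155     ]
0.06149972855429442 0.12069815705138853
0.06577228343724224 0.12116595633906072
top only [0.60471782 0.01776555 0.14581629]
side only [0.59939224 0.01170741 0.15648997]
cover side2 [0.59863985 0.00935066 0.13301985]
```

Request:
servo_tool([
  [0.5, 2, 0],
  [0.5, 2, 0],
  [0.5, 2, -1],
  [0.5, 2, -2],
  [0.5, 2, -2.7],
  [0.5, 2, -3.3],
  [0.5, 2, -3.8],
  [0.5, 2, -3.8],
], fingers=[-1, -1, -1, -1, -1, -1, -1, -1], turn=[0, 0, 0, 0, 0, 0, 0, 0])

```text
t: 6.15
position: [0.6045, 0.0178, 0.1826]
tcp_rot: [3.141, 0.0, 1.718]
contact_force: [-0.9, 0.0, -0.7]
finger_gap: 0.122
grip_force: 60.2
```

```bash
python3 - <<'E'
from h import *
o=robot.get_obs(); print(o['t'],o['position'],o['tcp_rot'],o['contact_force'])
cap('side','side3')
b=cv2.imread('pics/side3.png')[180:240,325:400]
cv2.imwrite('pics/f.png',cv2.resize(b,None,fx=10,fy=10,interpolation=cv2.INTER_CUBIC))
E
```

```text
6.15 [0.60451346 0.01775422 0.18264524] [3.14149211e+00 3.52004961e-05 1.71777521e+00] [-0.90001375  0.01855283 -0.69304113]
```

View pics/f.png

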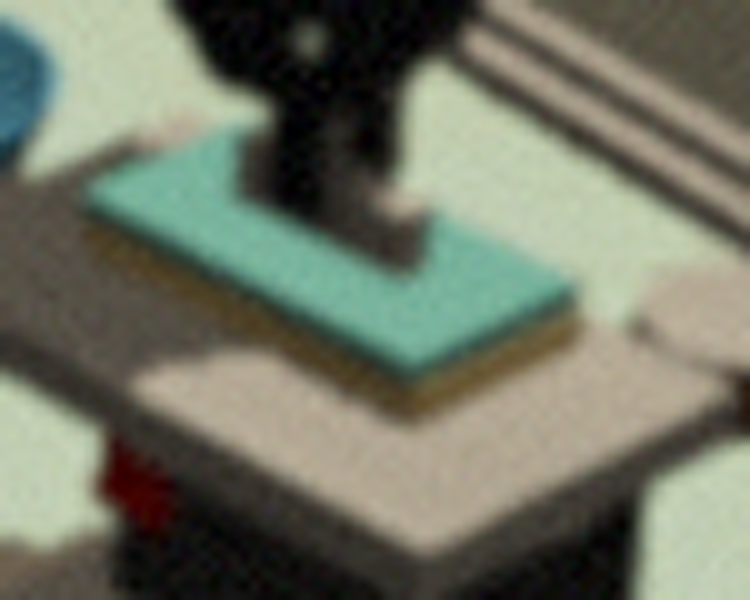

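```bash
python3 - <<'E'
from fit import *
S3=load('side3'); o=lambda p:u(p,10,(325,180)); io=lambda q:((q-(325,180)+.5)*10-.5).round(1)
cv=np.array([[-.032,-.06,.163],[.032,-.06,.163],[-.032,.06,.163]])
p=least_squares(lambda p:(proj(S3,W(p,cv))-o([(413,375),(576,292),(85,192)])).ravel(),lamp).x
print(p)
for z in(.163,.155,.143): cv[:,2]=z; print(z,io(proj(S3,W(p,cv))).tolist())
h2=np.array([[-.072,-.1,.143],[-.072,-.1,.125],[-.072,.1,.143]])
print('head pred',io(proj(S3,W(p,h2))).tolist())
J=[io(proj(S3,W(p+np.r_[d,0],cv)))[0]-io(proj(S3,W(p,cv)))[0] for d in((.001,0),(0,.001))];print(J)
# auto edge: profiles across right end & front on image (G-R teal measure vs)
im=cv2.resize(S3['img'][180:240,325:400],None,fx=10,fy=10,interpolation=cv2.INTER_CUBIC).astype(int)
for x in(150,200,250,300,350,405,450,500,550): print(x,[ (y,*im[y,x]) for y in range(200,440,6) if abs(y-({True:192+(x-85)*.558,False:375-(x-413)*.509}[x<413])-22)<40])
E
```

```text
[0.59903814 0.01192437 0.12050239]
0.163 [[409.1, 373.4], [583.2, 291.6], [81.8, 193.5]]
0.155 [[407.0, 400.8], [580.6, 318.6], [80.8, 220.1]]
0.143 [[403.9, 441.7], [576.8, 358.8], [79.3, 259.7]]
head pred [[406.7, 562.9], [401.9, 624.8], [-133.9, 250.0]]
[array([ 3.1, -1.1]), array([-2.5, -1.7])]
150 [(212, np.int64(119), np.int64(175), np.int64(154)), (218, np.int64(108), np.int64(160), np.int64(140)), (224, np.int64(91), np.int64(140), np.int64(121)), (230, np.int64(71), np.int64(110), np.int64(96)), (236, np.int64(55), np.int64(80), np.int64(70)), (242, np.int64(50), np.int64(63), np.int64(52)), (248, np.int64(53), np.int64(56), np.int64(41)), (254, np.int64(63), np.int64(60), np.int64(41)), (260, np.int64(70), np.int64(61), np.int64(36)), (266, np.int64(75), np.int64(62), np.int64(35)), (272, np.int64(79), np.int64(66), np.int64(38)), (278, np.int64(81), np.int64(67), np.int64(45)), (284, np.int64(81), np.int64(67), np.int64(53)), (290, np.int64(80), np.int64(73), np.int64(60))]
200 [(242, np.int64(112), np.int64(168), np.int64(148)), (248, np.int64(98), np.int64(150), np.int64
[... 4470 characters left out ...]
int64(159), np.int64(149), np.int64(124))]
550 [(290, np.int64(98), np.int64(160), np.int64(137)), (296, np.int64(81), np.int64(135), np.int64(114)), (302, np.int64(73), np.int64(110), np.int64(93)), (308, np.int64(68), np.int64(89), np.int64(76)), (314, np.int64(73), np.int64(85), np.int64(72)), (320, np.int64(89), np.int64(91), np.int64(72)), (326, np.int64(106), np.int64(98), np.int64(70)), (332, np.int64(110), np.int64(96), np.int64(63)), (338, np.int64(108), np.int64(91), np.int64(54)), (344, np.int64(105), np.int64(90), np.int64(54)), (350, np.int64(117), np.int64(101), np.int64(68)), (356, np.int64(136), np.int64(121), np.int64(92)), (362, np.int64(148), np.int64(136), np.int64(110))]
```

```bash
python3 - <<'E'
from fit import *
for tag,off in(('side0',0),):
    im=cv2.resize(load(tag)['img'][180:240,325:400],None,fx=10,fy=10,interpolation=cv2.INTER_CUBIC).astype(int)
    for x in(250,300,350,450,500,550):
        yc=(192+(x-85)*.558 if x<413 else 375-(x-413)*.509)+35
        print(x,[(y,*map(int,im[y,x])) for y in range(int(yc)-35,int(yc)+45,6)])
E
```

```text
250 [(284, 181, 194, 125), (290, 177, 188, 119), (296, 160, 169, 104), (302, 139, 147, 90), (308, 113, 114, 68), (314, 94, 89, 52), (320, 73, 63, 36), (326, 70, 58, 36), (332, 86, 73, 51), (338, 106, 97, 76), (344, 122, 117, 98), (350, 143, 135, 118), (356, 161, 149, 133), (362, 170, 158, 139)]
300 [(311, 178, 191, 119), (317, 171, 182, 113), (323, 155, 165, 103), (329, 126, 133, 81), (335, 98, 101, 59), (341, 84, 79, 46), (347, 73, 62, 38), (353, 68, 57, 38), (359, 82, 69, 53), (365, 107, 94, 77), (371, 126, 115, 96), (377, 145, 136, 116), (383, 156, 145, 127), (389, 165, 153, 135)]
350 [(339, 175, 187, 118), (345, 167, 175, 111), (351, 152, 160, 98), (357, 127, 130, 75), (363, 105, 100, 55), (369, 83, 73, 40), (375, 75, 64, 39), (381, 77, 66, 44), (387, 92, 81, 61), (393, 110, 100, 81), (399, 134, 125, 107), (405, 153, 145, 126), (411, 165, 155, 135), (417, 170, 159, 138)]
450 [(356, 174, 189, 117), (362, 172, 186, 115), (368, 162, 172, 107), (374, 148, 151, 95), (380, 126, 125, 76), (386, 105, 99, 58), (392, 96, 84, 49), (398, 98, 82, 54), (404, 110, 95, 70), (410, 125, 112, 92), (416, 142, 132, 114), (422, 153, 145, 124), (428, 164, 156, 134), (434, 167, 158, 138)]
500 [(330, 181, 192, 121), (336, 175, 186, 117), (342, 168, 178, 111), (348, 150, 154, 97), (354, 131, 128, 80), (360, 109, 101, 61), (366, 97, 85, 52), (372, 100, 85, 55), (378, 113, 96, 72), (384, 127, 112, 92), (390, 142, 130, 110), (396, 154, 146, 125), (402, 162, 153, 132), (408, 166, 156, 136)]
550 [(305, 179, 193, 129), (311, 177, 187, 121), (317, 167, 173, 109), (323, 155, 159, 101), (329, 133, 131, 80), (335, 111, 103, 59), (341, 97, 82, 49), (347, 96, 79, 53), (353, 108, 94, 68), (359, 126, 115, 91), (365, 145, 135, 113), (371, 158, 147, 125), (377, 165, 153, 133), (383, 165, 153, 135)]
```

```bash
cat > edge.py <<'E'
from fit import *
def edges(tag,col,cols_f,cols_r,cols_b,cols_l,y0=180):
    im=load(tag)['img'].astype(float); im=cv2.GaussianBlur(im,(3,3),.7)
    m=im[:,:,1]-im[:,:,0] if col=='t' else im[:,:,1]-im[:,:,2]
    out=[]
    for cols,side in((cols_f,1),(cols_r,1),(cols_b,-1),(cols_l,-1)):
        pts=[]
        for x in cols:
            c=m[185:226,x]; hi=np.percentile(c,92 if col=='t' else 88)
            ins=np.where(c>hi*.8)[0]; y=ins.max() if side>0 else ins.min()
            lo=c[y+side*3:y+side*5:side].mean() if side>0 else c[y-5:y-3].mean()
            th=(hi+lo)/2
            while c[y]>th: y+=side
            f=(c[y-side]-th)/(c[y-side]-c[y]); pts.append((x,185+y-side+side*f))
        pts=np.array(pts); k=np.polyfit(pts[:,0],pts[:,1],1); r=pts[:,1]-np.polyval(k,pts[:,0]); out.append((k,pts[:,0].mean(),r.std()))
    return out
E
python3 - <<'E'
from edge import *
F,R,L=range(340,362),range(370,381),range(336,346); Bk=range(371,380)
b=edges('side0','y',F,R,Bk,L)
for tag in('side2','side3'):
    c=edges(tag,'t',F,R,Bk,L)
    for n,x,y in zip('FRBL',c,b): xm=x[1]; print(tag,n,'cover-block dy',round(np.polyval(x[0],xm)-np.polyval(y[0],xm),2),'slopes',round(x[0][0],3),round(y[0][0],3),'sd',round(x[2],2),round(y[2],2))
# predicted dy for flush, z
for z in(.163,.167):
    for n,(i,j) in zip('FRBL',((2,3),(1,2),(0,1),(3,0))):
        xm={'F':350.5,'R':375,'B':375,'L':340.5}[n]
        def yy(p,zz):
            P=proj(S,W(p,np.array(blk)[[i,j]]*[1,1,0]+[0,0,zz])); return np.interp(xm,*zip(*sorted(P.tolist()))) 
        l=least_squares(lambda p:np.r_[proj(S,W(p,blk))-bs].ravel(),lamp).x
        d=yy(l,z)-yy(l,.155); e=[]
        cc,ss=np.cos(l[2]),np.sin(l[2])
        for a,bb in((.001,0),(0,.001)): e.append(round(yy(l+[cc*a-ss*bb,ss*a+cc*bb,0],z)-yy(l,z),3))
        print(z,n,round(d,2),'per mm x,y',e)
E
```

```text
side2 F cover-block dy -3.11 slopes 0.522 0.515 sd 0.1 0.11
side2 R cover-block dy -3.31 slopes -0.419 -0.265 sd 0.12 0.33
side2 B cover-block dy -3.59 slopes 0.431 0.317 sd 0.11 0.17
side2 L cover-block dy -0.87 slopes -0.324 0.666 sd 0.16 3.05
side3 F cover-block dy -1.94 slopes 0.532 0.515 sd 0.13 0.11
side3 R cover-block dy -2.65 slopes -0.38 -0.265 sd 0.24 0.33
side3 B cover-block dy -2.27 slopes 0.398 0.317 sd 0.13 0.17
side3 L cover-block dy -0.27 slopes -0.295 0.666 sd 0.12 3.05
0.163 F -2.79 per mm x,y [np.float64(-0.264), np.float64(-0.0)]
0.163 R -2.6 per mm x,y [np.float64(0.0), np.float64(-0.306)]
0.163 B -2.79 per mm x,y [np.float64(-0.247), np.float64(-0.0)]
0.163 L -2.58 per mm x,y [np.float64(-0.0), np.float64(-0.262)]
0.167 F -4.19 per mm x,y [np.float64(-0.264), np.float64(-0.0)]
0.167 R -3.9 per mm x,y [np.float64(-0.0), np.float64(-0.305)]
0.167 B -4.19 per mm x,y [np.float64(-0.246), np.float64(-0.0)]
0.167 L -3.88 per mm x,y [np.float64(-0.0), np.float64(-0.262)]
```

Request:
servo_tool([
  [0, 0, 2],
  [0, 0, 2],
  [1.8, 0.3, 2],
  [1.8, 0.3, 2],
  [1.8, 0.3, 1.3],
  [1.8, 0.3, 0.8],
  [1.8, 0.3, 0.3],
  [1.8, 0.3, -0.2],
  [1.8, 0.3, -0.5],
  [1.8, 0.3, -0.8],
  [1.8, 0.3, -0.8],
], fingers=[-1, -1, -1, -1, -1, -1, -1, -1, -1, -1, -1], turn=[0, 0, 0, 0, 0, 0, 0, 0, 0, 0, 0])

```text
t: 7.3
position: [0.6063, 0.0181, 0.1826]
tcp_rot: [3.141, 0.0, 1.718]
contact_force: [-2.5, 0.0, 5.5]
finger_gap: 0.116
grip_force: 61.0
```

Request:
servo_tool([
  [0, 0, 0],
  [0, 0, 0],
  [0, 0, 0],
  [0, 0, 5],
  [0, 0, 20],
  [0, 0, 45],
  [0, 0, 75],
  [0, 0, 100],
  [-30, -35, 110],
  [-60, -75, 110],
  [-100, -120, 110],
  [-140, -165, 110],
], fingers=[0, 0, 0, 0, 0, 0, 0, 0, 0, 0, 0, 0], turn=[0, 0, 0, 0, 0, 0, 0, 0, 0, 0, 0, 0])

```text
t: 8.5
position: [0.4787, -0.1327, 0.2921]
tcp_rot: [3.141, 0.0, 1.719]
contact_force: [0.0, -1.2, 0.7]
finger_gap: 0.5
grip_force: 0.0
```

Request:
servo_tool([
  [-30, -40, 0],
  [-60, -80, 0],
  [-60, -80, 0],
], fingers=[-1, -1, -1], turn=[0, 0, 0])

```text
t: 8.8
position: [0.4167, -0.2153, 0.2926]
tcp_rot: [3.142, 0.002, 1.711]
contact_force: [0.2, 0.2, 0.5]
finger_gap: 0.007
grip_force: 0.0
```

```bash
python3 - <<'E'
from h import *
o=robot.get_obs(); print(o['t'],o['position'],o['tcp_rot'],o['qpos'])
cap('side','side4'); cap('top','top4')
a=cv2.imread('pics/top4.png')[145:220,265:370]; b=cv2.imread('pics/side4.png')[180:240,325:400]
cv2.imwrite('pics/g.png',cv2.resize(a,None,fx=7,fy=7,interpolation=cv2.INTER_CUBIC))
E
```

```text
8.8 [ 0.4167481  -0.21533224  0.29263162] [3.14159074e+00 1.83816683e-03 1.71065963e+00] [-0.47601559  0.02397478 -0.04679065  1.49896747 -0.00149933  0.95491664]
```

View pics/g.png

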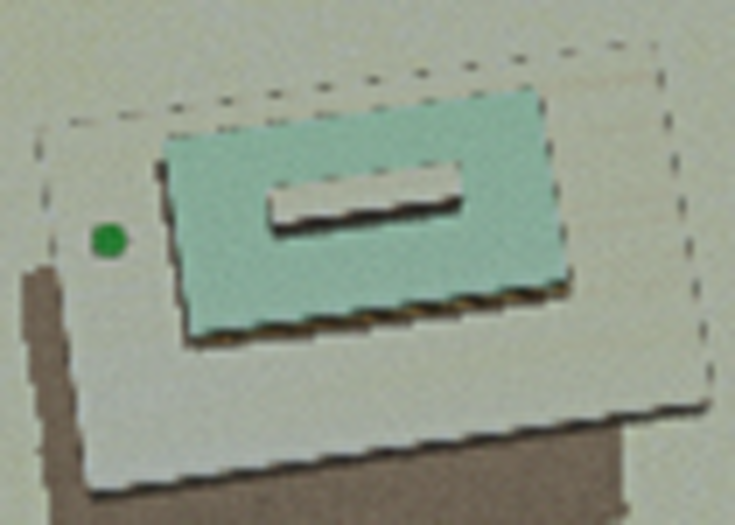

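```bash
cat > cen.py <<'E'
from fit import *
def hull(tag,col,box):
    x0,y0,x1,y1=box; im=cv2.resize(load(tag)['img'][y0:y1,x0:x1].astype(np.float32),None,fx=8,fy=8,interpolation=cv2.INTER_CUBIC); im=cv2.GaussianBlur(im,(0,0),4)
    m=im[:,:,1]-(im[:,:,0] if col=='t' else im[:,:,2])
    hi=np.percentile(m,97 if col=='t' else 90); bg=np.percentile(m,20); M=(m>(hi*.97+bg)/2).astype(np.uint8)
    n,l,s,_=cv2.connectedComponentsWithStats(M); k=1+s[1:,4].argmax()
    c=cv2.findContours((l==k).astype(np.uint8),cv2.RETR_EXTERNAL,cv2.CHAIN_APPROX_NONE)[0][0]
    h=cv2.convexHull(c); A=cv2.moments(h); r=cv2.minAreaRect(h)
    return (np.array([A['m10']/A['m00'],A['m01']/A['m00']])+.5)/8-.5+(x0,y0),cv2.contourArea(h)/64,r
if __name__=='__main__':
    for cam,box in(('top',(275,150,362,205)),('side',(322,185,392,232))):
        b,Ab,rb=hull(cam+'0','y',box); c,Ac,rc=hull(cam+'4','t',box); C=T if cam=='top' else S
        print(cam,b,c,'areas',Ab,Ac,'ang',rb[2],rc[2],np.array(rb[1])/8,np.array(rc[1])/8)
        w=(at(C,[c],.163)-at(C,[b],.155))[0]; y=lamp[2]
        print('cover-block lamp axes mm',1e3*np.array([w[0]*np.cos(y)+w[1]*np.sin(y),-w[0]*np.sin(y)+w[1]*np.cos(y)]),at(C,[b],.155),at(C,[c],.163))
E
python3 cen.py
```

```text
top [317.12108143 175.77744818] [316.59402608 174.63244802] areas 1576.609375 1526.6171875 ang 81.8315200805664 81.8698959350586 [29.07401657 54.93100357] [28.30194664 54.48257065]
cover-block lamp axes mm [0.58065266 1.06776858] [[0.60533629 0.01803745 0.155     ]] [[0.60575322 0.01917914 0.163     ]]
side [357.72289235 206.03556513] [373.57538734 208.740968  ] areas 619.828125 143.875 ang 27.299570083618164 63.90457534790039 [46.69199753 15.90200996] [11.00126839 18.11933136]
cover-block lamp axes mm [  9.90102165 -45.8394479 ] [[0.60117697 0.01292353 0.155     ]] [[ 0.61772637 -0.03095587  0.163     ]]
```

```bash
python3 - <<'E'
from edge import *
F,R,L=range(340,362),range(370,381),range(336,346); Bk=range(371,380)
b=edges('side0','y',F,R,Bk,L); c=edges('side4','t',F,R,Bk,L)
for n,x,y in zip('FRBL',c,b): print(n,round(np.polyval(x[0],x[1])-np.polyval(y[0],x[1]),2),x[0],x[2])
# top edges: per column front/back, per row left/right, half-crossings
def te(tag,col):
    im=cv2.GaussianBlur(load(tag)['img'].astype(np.float32),(0,0),.7); m=im[:,:,1]-(im[:,:,0] if col=='t' else im[:,:,2])
    hi=np.median(m[165:169,300:330]) ; bg=np.median(m[197:203,290:340]); th=(hi+bg)/2
    def cross(v,s,d):
        i=s
        while v[i]>th:i+=d
        return i-d+d*(v[i-d]-th)/(v[i-d]-v[i])
    f=np.mean([cross(m[:,x],185,1) for x in range(297,340)]); k=np.mean([cross(m[:,x],168,-1) for x in range(297,338)])
    l=np.mean([cross(m[y],300,-1) for y in range(168,189)]); r=np.mean([cross(m[y],335,1) for y in range(163,182)])
    return np.array([f,k,l,r,hi,bg])
B=te('top0','y');C=te('top4','t');print(B,C,C-B)
P=proj(T,[[.605,.018,.155],[.605,.018,.163],[.606,.018,.155],[.605,.019,.155]]);print(P-P[0])
E
```

```text
F -5.57 [ 0.38152584 71.43713666] 6.180230713061367
R -2.62 [ -0.39460229 360.70605394] 0.22474629516375577
B -2.28 [  0.22248274 120.44256911] 0.24651785944286903
L -5.96 [ -1.82226217 809.82006742] 3.192999488564999
[189.56625  161.42508  290.22064  343.70184   30.37888   12.121803] [188.25357   161.54958   289.90988   343.50543    36.885506    7.3382645] [-1.3126831   0.12449646 -0.3107605  -0.19641113  6.506626   -4.783539  ]
[[ 0.00000000e+00  0.00000000e+00]
 [-7.99558635e-03 -9.60323918e-01]
 [ 5.32224269e-04 -4.37164748e-01]
 [-4.51922412e-01 -3.86013210e-04]]
```

Top view shows the cover is flush to about 1 mm, with teal edges over the block and the bar at (365,200) in the crop. The moves only allow yaw, so I'll check how the arm behaves at the edge of its reach. The switch needs a tilted finger.

Request:
servo_tool([
  [0, 0, 50],
  [0, 0, 100],
  [0, 0, 150],
  [40, 0, 150],
  [80, 0, 150],
  [120, 0, 150],
  [160, 0, 150],
  [200, 0, 150],
  [250, 0, 150],
  [300, 0, 150],
  [350, 0, 150],
  [400, 0, 150],
], fingers=[-1, -1, -1, -1, -1, -1, -1, -1, -1, -1, -1, -1], turn=[0, 0, 0, 0, 0, 0, 0, 0, 0, 0, 0, 0])

```text
t: 10.1
position: [0.7221, -0.1943, 0.3804]
tcp_rot: [3.101, 0.017, 1.721]
contact_force: [0.3, -0.2, 0.4]
finger_gap: -0.002
grip_force: 0.0
```

```bash
python3 -c "
from h import *
o=robot.get_obs(); print(o['t'],o['position'],o['tcp_rot'],o['qpos'])"
```

```text
10.1 [ 0.72211262 -0.19433009  0.38036166] [3.10110972 0.01733984 1.72072284] [-2.63025789e-01  7.68628711e-01  1.26214236e+00  2.02027324e+00
  3.73529390e-04  1.15750121e+00]
```

Request:
servo_tool([
  [0, 0, 0],
  [0, 0, 0],
  [0, 0, 0],
  [0, 0, 0],
], fingers=[-1, -1, -1, -1], turn=[0, 0, 0, 0])

```text
t: 10.5
position: [0.7188, -0.1971, 0.3845]
tcp_rot: [3.098, 0.019, 1.717]
contact_force: [-0.8, -0.9, 0.1]
finger_gap: -0.003
grip_force: 0.0
```

Request:
servo_tool([
  [50, 0, 0],
  [100, 0, 0],
  [150, 0, 0],
  [200, 0, 0],
  [250, 0, 0],
  [300, 0, 0],
  [300, 0, 0],
  [300, 0, 0],
], fingers=[-1, -1, -1, -1, -1, -1, -1, -1], turn=[0, 0, 0, 0, 0, 0, 0, 0])

```text
t: 11.3
position: [0.7639, -0.1569, 0.342]
tcp_rot: [3.109, 0.015, 1.718]
contact_force: [-0.2, -0.3, 0.1]
finger_gap: 0.0
grip_force: 0.0
```

```bash
python3 -c "
from h import *
o=robot.get_obs(); print(o['t'],o['position'],o['tcp_rot'],o['qpos'])"
```

```text
11.3 [ 0.76386833 -0.1569114   0.34203067] [3.10904976 0.01509337 1.71768666] [-0.20148991  0.85996196  1.34535005  2.02044451 -0.00307122  1.22211557]
```

Request:
servo_tool([
  [-50, 0, 0],
  [-100, 0, 0],
  [-150, 0, 0],
  [-150, 0, 0],
], fingers=[-1, -1, -1, -1], turn=[0, 0, 0, 0])

```text
t: 11.7
position: [0.6319, -0.1575, 0.3419]
tcp_rot: [3.109, 0.015, 1.718]
contact_force: [0.4, 0.1, 2.1]
finger_gap: 0.006
grip_force: 0.0
```

```bash
python3 -c "
from h import *
o=robot.get_obs(); print(o['t'],o['position'],o['tcp_rot'],o['qpos'])"
```

```text
11.7 [ 0.63189485 -0.15754064  0.34193719] [3.1091583  0.01511181 1.71784058] [-2.43635042e-01  3.81579362e-01  5.04974608e-01  1.65844715e+00
 -1.61589436e-03  1.17984305e+00]
```

Request:
servo_tool([
  [-20, 0, 50],
  [-40, 0, 100],
  [-60, 0, 150],
  [-60, 0, 200],
  [-60, 0, 250],
  [-60, 0, 300],
  [-60, 0, 350],
  [-60, 0, 400],
], fingers=[-1, -1, -1, -1, -1, -1, -1, -1], turn=[0, 0, 0, 0, 0, 0, 0, 0])

```text
t: 12.5
position: [0.5304, -0.1459, 0.5195]
tcp_rot: [3.062, 0.036, 1.717]
contact_force: [-0.6, 0.6, -0.7]
finger_gap: -0.001
grip_force: 0.0
```

```bash
python3 -c "
from h import *
o=robot.get_obs(); print(o['t'],o['position'],o['tcp_rot'],o['qpos'])"
```

```text
12.5 [ 0.53044593 -0.1458873   0.51954186] [3.06230687 0.03567084 1.71656369] [-2.68031674e-01  3.17184122e-01  8.53631763e-01  2.02032169e+00
 -7.04033379e-04  1.15555169e+00]
```

Request:
servo_tool([
  [0, 0, 800],
  [0, 0, 800],
  [0, 0, 800],
], fingers=[-1, -1, -1], turn=[0, 0, 0])

```text
t: 12.8
position: [0.5008, -0.1379, 0.5536]
tcp_rot: [3.008, 0.06, 1.714]
contact_force: [-0.8, 0.3, -0.4]
finger_gap: 0.003
grip_force: 0.0
```

Request:
servo_tool([
  [0, 0, 800],
  [0, 0, 800],
  [0, 0, 800],
], fingers=[-1, -1, -1], turn=[0, 0, 0])

```text
t: 13.1
position: [0.4783, -0.1318, 0.5809]
tcp_rot: [2.958, 0.081, 1.71]
contact_force: [0.4, 0.9, 0.4]
finger_gap: -0.001
grip_force: 0.0
```

Request:
servo_tool([
  [600, -150, 800],
  [600, -150, 800],
  [600, -150, 800],
], fingers=[-1, -1, -1], turn=[0, 0, 0])

```text
t: 13.4
position: [0.5372, -0.146, 0.586]
tcp_rot: [2.913, 0.1, 1.706]
contact_force: [0.1, -0.1, -0.9]
finger_gap: -0.003
grip_force: 0.0
```

```bash
python3 -c "
from h import *
o=robot.get_obs(); print(o['t'],o['position'],o['tcp_rot'],o['qpos'])"
```

```text
13.4 [ 0.53724729 -0.14599503  0.5860188 ] [2.91347525 0.10000081 1.70633763] [-2.64593944e-01  2.99090039e-01  9.97133255e-01  2.02012002e+00
 -1.47329476e-03  1.15901180e+00]
```

Request:
servo_tool([
  [300, -80, 800],
  [300, -80, 800],
  [300, -80, 800],
], fingers=[-1, -1, -1], turn=[0, 0, 0])

```text
t: 13.7
position: [0.5507, -0.1495, 0.6037]
tcp_rot: [2.865, 0.12, 1.701]
contact_force: [0.1, -0.8, -0.4]
finger_gap: -0.0
grip_force: 0.0
```

Request:
servo_tool([
  [300, -80, 800],
  [300, -80, 800],
  [300, -80, 800],
], fingers=[-1, -1, -1], turn=[0, 0, 0])

```text
t: 14.0
position: [0.5618, -0.1524, 0.6215]
tcp_rot: [2.816, 0.14, 1.695]
contact_force: [-0.6, -0.4, -0.1]
finger_gap: -0.001
grip_force: 0.0
```

Request:
servo_tool([
  [300, -80, 800],
  [300, -80, 800],
  [300, -80, 800],
], fingers=[-1, -1, -1], turn=[0, 0, 0])

```text
t: 14.3
position: [0.5709, -0.1548, 0.6388]
tcp_rot: [2.769, 0.159, 1.688]
contact_force: [0.6, -0.4, -0.1]
finger_gap: -0.001
grip_force: 0.0
```

Request:
servo_tool([
  [300, -80, 800],
  [300, -80, 800],
  [300, -80, 800],
], fingers=[-1, -1, -1], turn=[0, 0, 0])

```text
t: 14.6
position: [0.5777, -0.1565, 0.6561]
tcp_rot: [2.721, 0.178, 1.68]
contact_force: [-0.0, -0.5, -0.8]
finger_gap: 0.001
grip_force: 0.0
```

Request:
servo_tool([
  [300, -80, 800],
  [300, -80, 800],
  [300, -80, 800],
], fingers=[-1, -1, -1], turn=[0, 0, 0])

```text
t: 14.9
position: [0.5825, -0.1577, 0.6732]
tcp_rot: [2.675, 0.195, 1.672]
contact_force: [-0.1, -0.3, 0.1]
finger_gap: 0.004
grip_force: 0.0
```

```bash
python3 -c "
from h import *
o=robot.get_obs(); print(o['t'],o['position'],o['tcp_rot'],o['qpos'])"
```

```text
14.9 [ 0.58252474 -0.15772502  0.67323667] [2.67542909 0.19538961 1.6715118 ] [-2.63514561e-01  3.86050391e-01  1.33846904e+00  2.02055302e+00
 -1.94341817e-03  1.15954276e+00]
```

Request:
servo_tool([
  [-200, 50, 800],
  [-200, 50, 800],
  [-200, 50, 800],
], fingers=[-1, -1, -1], turn=[0, 0, 0])

```text
t: 15.2
position: [0.5174, -0.1409, 0.7127]
tcp_rot: [2.633, 0.211, 1.663]
contact_force: [0.6, 0.0, 0.7]
finger_gap: -0.001
grip_force: 0.0
```

Request:
servo_tool([
  [-200, 50, 800],
  [-200, 50, 800],
  [-200, 50, 800],
], fingers=[-1, -1, -1], turn=[0, 0, 0])

```text
t: 15.5
position: [0.4626, -0.1267, 0.7432]
tcp_rot: [2.587, 0.228, 1.653]
contact_force: [0.1, 0.2, 1.0]
finger_gap: 0.0
grip_force: 0.0
```

Request:
servo_tool([
  [-200, 50, 800],
  [-200, 50, 800],
  [-200, 50, 800],
], fingers=[-1, -1, -1], turn=[0, 0, 0])

```text
t: 15.8
position: [0.4172, -0.115, 0.7681]
tcp_rot: [2.538, 0.245, 1.641]
contact_force: [0.5, 0.5, 0.5]
finger_gap: 0.001
grip_force: 0.0
```

Request:
servo_tool([
  [-200, 50, 800],
  [-200, 50, 800],
  [-200, 50, 800],
], fingers=[-1, -1, -1], turn=[0, 0, 0])

```text
t: 16.1
position: [0.3797, -0.1053, 0.7892]
tcp_rot: [2.489, 0.262, 1.629]
contact_force: [0.2, -0.8, 0.5]
finger_gap: -0.0
grip_force: 0.0
```

```bash
cat > st.py <<'E'
from h import *
from scipy.spatial.transform import Rotation as Ro
def st():
    o=robot.get_obs(); R=Ro.from_euler('xyz',o['tcp_rot']).as_matrix(); q=o['qpos']
    print(round(o['t'],2),'pos',np.round(o['position'],4),'q',np.round(q,3)); z=R[:,2]
    print('z',z.round(3),'tilt',np.arccos(-z[2]).round(3),'azim',np.arctan2(z[1],z[0]).round(3),'y',R[:,1].round(3),'F',np.round(o['contact_force'],1)); return o,R
if __name__=='__main__': st()
E
python3 st.py
```

```text
16.1 pos [ 0.3797 -0.1053  0.7892] q [-0.273  0.01   1.156  2.021  0.003  1.152]
z [ 0.619 -0.17  -0.767] tilt 0.696 azim -0.268 y [0.784 0.203 0.587] F [ 0.2 -0.8  0.5]
```

```bash
python3 - <<'E'
from fit import *
im=S['img'].astype(float)[210:245,325:355]; m=im[:,:,0]-im[:,:,1]
ys,xs=np.where(m>20); print('red px x',xs.min()+325,xs.max()+325,'y',ys.min()+210,ys.max()+210)
for y in range(221,236): print(y,''.join('%4d'%v for v in m[y-210,6:24]))
l=least_squares(lambda p:np.r_[proj(S,W(p,blk))-bs,proj(S,W(p,hd)[1:])-hs].ravel(),lamp).x
th=np.linspace(0,2*np.pi,24,endpoint=False)
for s in(-.01,0,.01,.02):
  for zb in(.091,.097):
    c=[[-.06+.006*np.cos(t),s+d,zb+.006+.006*np.sin(t)] for t in th for d in(-.01,.01)]
    P=proj(S,W(l,c)); print(s,zb,'x',P[:,0].min().round(1),P[:,0].max().round(1),'y',P[:,1].min().round(1),P[:,1].max().round(1))
E
```

```text
red px x 335 342 y 224 232
221   -9  -8  -3  -2   5   4   5   5  -1   7   7   9   8  11   6   8  10   9
222  -10 -12  -8  -5   5   6   7   4   2   3   2   3   7   9   4  11  11  10
223  -14 -10 -12  -7   4  16   7   6   1   5   2   4   1   3   4  11   9  10
224  -12 -13 -12  -5   7  28  22  12   5   2   2   6   6  -1   6   9   8  10
225  -10 -12 -17  -8   8  34  29  22  11  13   7   4   3   2   1   6   6   3
226  -10 -11  -9  -4  17  36  50  40  31  22   9   4   3   0   2  -4   5   8
227  -15 -14  -8   5  27  50  44  51  45  30  23   5  -1   4   2   4   2   6
228  -16 -13  -7   9  40  52  52  50  48  50  26  13   7  -1   5   1   2  -1
229  -11 -16  -7   8  27  50  54  61  53  53  40  18   5   7  -1   2   8   2
230  -12 -15 -10  -6   6  19  36  55  50  52  38  24  12  -2  -4  -2   0   5
231  -14 -18 -11  -9   2   6  19  41  53  52  40  21   9   2   6   1   1  -1
232  -10  -7 -11  -2  -8  -4   7  23  33  37  26   9   5  -3  -3   6  -5   2
233   -5  -2  -1   4   2   0   2   8   9  19  14   8  -2   6   3   0   5  -3
234    5   3   6   6   5   2  -1  -3   7   4   3  -5   3   0   8  -4   5  -2
235    8   9  10   8   2   2   3  10   0  12  -3   2   2   2  -1   2   0   3
-0.01 0.091 x 338.8 347.6 y 231.4 238.7
-0.01 0.097 x 338.9 347.7 y 229.4 236.8
0 0.091 x 336.1 344.8 y 229.9 237.1
0 0.097 x 336.2 344.9 y 227.9 235.2
0.01 0.091 x 333.4 342.1 y 228.3 235.6
0.01 0.097 x 333.5 342.2 y 226.4 233.6
0.02 0.091 x 330.7 339.3 y 226.8 234.1
0.02 0.097 x 330.7 339.4 y 224.9 232.1
```

```bash
python3 - <<'E'
from fit import *
print(at(T,[(336,296),(427,262),(444,306),(359,349)],.143).round(3))
print(at(T,[(152,321),(247,330)],.143).round(3))
E
```

```text
[[ 0.341 -0.023  0.143]
 [ 0.415 -0.223  0.143]
 [ 0.319 -0.258  0.143]
 [ 0.228 -0.072  0.143]]
[[0.285 0.377 0.143]
 [0.268 0.168 0.143]]
```

Request:
servo_tool([
  [12, 12, -40],
  [24, 24, -80],
  [36, 36, -120],
  [48, 48, -160],
  [60, 60, -200],
  [72, 72, -240],
  [84, 84, -280],
  [96, 96, -320],
  [108, 108, -360],
  [109, 114, -389],
  [109, 114, -389],
  [109, 114, -389],
], fingers=[-1, -1, -1, -1, -1, -1, -1, -1, -1, -1, -1, -1], turn=[0, 0.1, 0.2, 0.3, 0.4, 0.415, 0.415, 0.415, 0.415, 0.415, 0.415, 0.415])

```text
t: 17.3
position: [0.4899, 0.0084, 0.3996]
tcp_rot: [2.491, 0.261, 2.045]
contact_force: [0.4, 0.3, 0.2]
finger_gap: 0.003
grip_force: 0.0
```

```bash
python3 st.py
```

```text
17.3 pos [0.4899 0.0084 0.3996] q [-0.058 -0.441 -0.38   0.948  0.131  0.997]
z [ 0.632  0.094 -0.769] tilt 0.694 azim 0.148 y [0.637 0.502 0.585] F [0.4 0.3 0.2]
```

Request:
servo_tool([
  [0, 0, -40],
  [0, 0, -80],
  [0, 0, -120],
  [0, 0, -160],
  [0, 0, -200],
  [0, 0, -240],
  [0, 0, -260],
  [0, 0, -260],
  [0, 0, -260],
], fingers=[-1, -1, -1, -1, -1, -1, -1, -1, -1], turn=[0, 0, 0, 0, 0, 0, 0, 0, 0])

```text
t: 18.2
position: [0.492, 0.0077, 0.1423]
tcp_rot: [2.488, 0.263, 2.043]
contact_force: [0.8, -0.5, 0.8]
finger_gap: -0.0
grip_force: 0.0
```

```bash
python3 - <<'E'
from st import *
st(); cap('side','side5')
b=cv2.imread('pics/side5.png')[150:270,250:410]
cv2.imwrite('pics/i.png',cv2.resize(b,None,fx=5,fy=5,interpolation=cv2.INTER_CUBIC))
E
```

```text
18.2 pos [0.492  0.0077 0.1423] q [-0.059 -0.406 -0.935  0.355  0.131  0.997]
z [ 0.635  0.093 -0.767] tilt 0.697 azim 0.145 y [0.635 0.502 0.587] F [ 0.8 -0.5  0.8]
```

View pics/i.png

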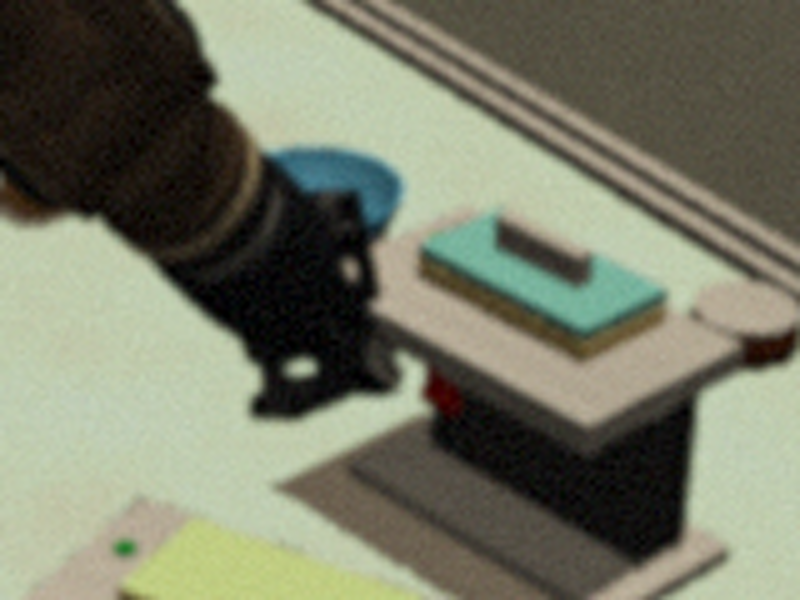

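```bash
python3 - <<'E'
from st import *
o,R=st(); c=load('side5'); im=c['img'].astype(int).sum(2)
v=ray(c,proj(c,[o['position']]))[1][0]; v/=np.linalg.norm(v); print('view in tool frame',(R.T@v).round(2))
# bias of side camera: world -> shift (-5,-6,0)mm
P0=np.array(o['position'])+[-.005,-.006,0]
for a in range(20,-80,-5):
    row=''
    for b in range(60,-61,-5):
        u,w=proj(c,[P0+R[:,2]*a/1e3+R[:,1]*b/1e3])[0]; row+='#' if im[int(round(w)),int(round(u))]<190 else '.'
    print('%4d'%a,row)
E
```

```text
18.25 pos [0.4924 0.0078 0.143 ] q [-0.059 -0.407 -0.934  0.355  0.131  0.997]
z [ 0.636  0.093 -0.766] tilt 0.698 azim 0.145 y [0.634 0.502 0.588] F [-0.1  0.8  0.4]
view in tool frame [0.51 0.36 0.78]
  20 ......#....#..........#..
  15 ......##..###.........#..
  10 .......##.###.........#..
   5 .......#######........#..
   0 .......#######........#..
  -5 .......########..........
 -10 .......########..........
 -15 .......#########.........
 -20 .....#.##########........
 -25 ...###############.......
 -30 ...###############.......
 -35 #.#################......
 -40 ####..##############.....
 -45 ####...##############....
 -50 #####.##########.####....
 -55 ################..####...
 -60 ################...####..
 -65 #################..####..
 -70 #################...####.
 -75 ##################..####.
```

Request:
servo_tool([
  [-4, 1, -30],
  [-4, 1, -60],
  [-4, 1, -77],
  [-4, 1, -77],
  [-4, 1, -77],
], fingers=[-1, -1, -1, -1, -1], turn=[0, 0, 0, 0, 0])

```text
t: 18.75
position: [0.4879, 0.0091, 0.0647]
tcp_rot: [2.488, 0.262, 2.044]
contact_force: [0.9, -0.7, 0.5]
finger_gap: -0.001
grip_force: 0.0
```

```bash
python3 st.py
```

```text
18.75 pos [0.4879 0.0091 0.0647] q [-0.056 -0.319 -1.078  0.125  0.129  0.999]
z [ 0.635  0.094 -0.767] tilt 0.697 azim 0.146 y [0.635 0.502 0.587] F [ 0.9 -0.7  0.5]
```

Request:
servo_tool([
  [10, 1.5, 0],
  [20, 3, 0],
  [28, 4.2, 0],
  [35.6, 5.3, 0],
  [35.6, 5.3, 0],
  [35.6, 5.3, 0],
], fingers=[-1, -1, -1, -1, -1, -1], turn=[0, 0, 0, 0, 0, 0])

```text
t: 19.35
position: [0.5217, 0.0146, 0.0618]
tcp_rot: [2.492, 0.26, 2.045]
contact_force: [0.7, 0.0, -1.4]
finger_gap: 0.003
grip_force: 0.0
```

Request:
servo_tool([
  [0, 0, 3],
  [0, 0, 6],
  [0, 0, 9],
  [0, 0, 12],
  [0, 0, 14],
  [0, 0, 14],
], fingers=[-1, -1, -1, -1, -1, -1], turn=[0, 0, 0, 0, 0, 0])

```text
t: 19.95
position: [0.5221, 0.0145, 0.0769]
tcp_rot: [2.49, 0.261, 2.044]
contact_force: [-0.2, -0.0, -0.7]
finger_gap: -0.003
grip_force: 0.0
```

Request:
servo_tool([
  [0, 0, 1.5],
  [0, 0, 3],
  [0, 0, 4.5],
  [0, 0, 6],
  [0, 0, 6],
  [0, 0, 6],
], fingers=[-1, -1, -1, -1, -1, -1], turn=[0, 0, 0, 0, 0, 0])

```text
t: 20.55
position: [0.5218, 0.0146, 0.0823]
tcp_rot: [2.491, 0.261, 2.045]
contact_force: [0.1, -0.4, 0.1]
finger_gap: 0.0
grip_force: 0.0
```

Request:
servo_tool([
  [0, 0, 1],
  [0, 0, 2],
  [0, 0, 3],
  [0, 0, 3],
], fingers=[-1, -1, -1, -1], turn=[0, 0, 0, 0])

```text
t: 20.95
position: [0.5219, 0.0145, 0.0855]
tcp_rot: [2.491, 0.261, 2.044]
contact_force: [-0.1, -0.2, 0.4]
finger_gap: 0.002
grip_force: 0.0
```

Request:
servo_tool([
  [0, 0, 1],
  [0, 0, 2],
  [0, 0, 3],
  [0, 0, 3],
], fingers=[-1, -1, -1, -1], turn=[0, 0, 0, 0])

```text
t: 21.35
position: [0.5219, 0.0146, 0.0885]
tcp_rot: [2.491, 0.261, 2.045]
contact_force: [0.3, -0.1, -1.0]
finger_gap: 0.001
grip_force: 0.0
```

Request:
servo_tool([
  [0, 0, 1],
  [0, 0, 2],
  [0, 0, 3],
  [0, 0, 3],
], fingers=[-1, -1, -1, -1], turn=[0, 0, 0, 0])

```text
t: 21.75
position: [0.5219, 0.0146, 0.0915]
tcp_rot: [2.491, 0.261, 2.045]
contact_force: [0.4, -0.8, -0.7]
finger_gap: -0.0
grip_force: 0.0
```

Request:
servo_tool([
  [0, 0, -3],
  [0, 0, -5],
  [2, 0.3, -6],
  [4, 0.6, -6],
  [6, 0.9, -6],
  [6, 0.9, -6],
  [6, 0.9, -6],
], fingers=[-1, -1, -1, -1, -1, -1, -1], turn=[0, 0, 0, 0, 0, 0, 0])

```text
t: 22.45
position: [0.5279, 0.0155, 0.0852]
tcp_rot: [2.491, 0.261, 2.045]
contact_force: [-0.3, -1.0, -0.3]
finger_gap: -0.001
grip_force: 0.0
```

Request:
servo_tool([
  [0, 0, 1],
  [0, 0, 2],
  [0, 0, 3],
  [0, 0, 3],
], fingers=[-1, -1, -1, -1], turn=[0, 0, 0, 0])

```text
t: 22.85
position: [0.5279, 0.0155, 0.0886]
tcp_rot: [2.491, 0.261, 2.044]
contact_force: [0.1, 0.2, 0.1]
finger_gap: -0.001
grip_force: 0.0
```

Request:
servo_tool([
  [0, 0, 1],
  [0, 0, 2],
  [0, 0, 3],
  [0, 0, 3],
], fingers=[-1, -1, -1, -1], turn=[0, 0, 0, 0])

```text
t: 23.25
position: [0.5274, 0.0154, 0.0909]
tcp_rot: [2.492, 0.26, 2.045]
contact_force: [-0.2, -0.4, -0.8]
finger_gap: 0.0
grip_force: 0.6
```

Request:
servo_tool([
  [0, 0, 1],
  [0, 0, 1],
], fingers=[-1, -1], turn=[0, 0])

```text
t: 23.45
position: [0.5272, 0.0154, 0.0916]
tcp_rot: [2.492, 0.26, 2.045]
contact_force: [-0.8, -0.4, -1.4]
finger_gap: -0.004
grip_force: 1.0
```

Request:
servo_tool([
  [0, 0, 1],
  [0, 0, 1],
], fingers=[-1, -1], turn=[0, 0])

```text
t: 23.65
position: [0.5271, 0.0154, 0.0924]
tcp_rot: [2.493, 0.26, 2.045]
contact_force: [-2.1, -1.1, -4.0]
finger_gap: 0.002
grip_force: 1.5
```

Request:
servo_tool([
  [0, 0, 1],
  [0, 0, 1],
], fingers=[-1, -1], turn=[0, 0])

```text
t: 23.85
position: [0.5269, 0.0154, 0.0932]
tcp_rot: [2.493, 0.26, 2.045]
contact_force: [-3.7, -0.5, -4.4]
finger_gap: 0.001
grip_force: 2.4
```

Request:
servo_tool([
  [0, 0, 1],
  [0, 0, 1.5],
  [0, 0, 1.5],
], fingers=[-1, -1, -1], turn=[0, 0, 0])

```text
t: 24.15
position: [0.5271, 0.0154, 0.095]
tcp_rot: [2.492, 0.26, 2.045]
contact_force: [-4.6, -1.1, -4.8]
finger_gap: -0.002
grip_force: 3.4
```

Request:
servo_tool([
  [0, 0, 1],
  [0, 0, 1.5],
  [0, 0, 1.5],
], fingers=[-1, -1, -1], turn=[0, 0, 0])

```text
t: 24.45
position: [0.5272, 0.0154, 0.0967]
tcp_rot: [2.492, 0.26, 2.045]
contact_force: [-5.5, -0.6, -4.2]
finger_gap: 0.001
grip_force: 3.7
```

```bash
cat > pin.py <<'E'
from fit import *
from h import *
from st import st
import sys
st()
def red(im):
    a=im.astype(float)[215:240,330:350]; m=np.clip(a[:,:,0]-a[:,:,1]-12,0,None); yy,xx=np.mgrid[215:240,330:350]; return (m.sum()).round(),((m*xx).sum()/m.sum()).round(2),((m*yy).sum()/m.sum()).round(2)
def green(im,b):
    x0,y0,x1,y1=b; a=im.astype(float)[y0:y1,x0:x1]; m=np.clip(a[:,:,1]-a[:,:,[0,2]].max(2)-15,0,None); yy,xx=np.mgrid[y0:y1,x0:x1]; s=m.sum()+1e-9; return s.round(),((m*xx).sum()/s).round(2),((m*yy).sum()/s).round(2)
p=W(lamp,[[.008,.082,.144],[.008,.082,.156]])
c=cap('side',sys.argv[1]); 
for n,i in(('side0',S['img']),('now',c['img'])): print(n,red(i),green(i,(330,190,345,205)))
print('pin pred',proj(S,p)); t=cap('top',sys.argv[1]+'t'); print('top',green(T['img'],(270,168,292,190)),green(t['img'],(270,165,292,190)),proj(T,p))
E
python3 pin.py s6
```

```text
24.45 pos [0.5272 0.0154 0.0967] q [-0.031 -0.271 -0.964  0.192  0.114  1.018]
z [ 0.632  0.094 -0.77 ] tilt 0.692 azim 0.147 y [0.638 0.502 0.584] F [-5.5 -0.6 -4.2]
side0 (np.float64(1321.0), np.float64(338.31), np.float64(228.46)) (np.float64(108.0), np.float64(337.89), np.float64(197.19))
now (np.float64(1184.0), np.float64(338.53), np.float64(227.52)) (np.float64(671.0), np.float64(339.68), np.float64(197.37))
pin pred [[337.48725479 196.46660809]
 [337.65484787 192.57473232]]
top (np.float64(731.0), np.float64(280.16), np.float64(178.81)) (np.float64(982.0), np.float64(281.06), np.float64(177.43)) [[280.76650232 179.49223609]
 [280.40943874 178.0932201 ]]
```

Request:
servo_tool([
  [0, 0, 1],
  [0, 0, 1.5],
  [0, 0, 1.5],
], fingers=[-1, -1, -1], turn=[0, 0, 0])

```text
t: 24.85
position: [0.5272, 0.0154, 0.0982]
tcp_rot: [2.492, 0.26, 2.045]
contact_force: [-6.5, -1.6, -4.9]
finger_gap: -0.004
grip_force: 3.7
```

Request:
servo_tool([
  [0, 0, 1],
  [0, 0, 1],
  [0, 0, 1],
], fingers=[-1, -1, -1], turn=[0, 0, 0])

```text
t: 25.15
position: [0.5272, 0.0154, 0.0992]
tcp_rot: [2.492, 0.26, 2.045]
contact_force: [-6.8, -0.6, -4.5]
finger_gap: 0.001
grip_force: 3.7
```

Request:
servo_tool([
  [0, 0, 1],
  [0, 0, 1],
  [0, 0, 1],
], fingers=[-1, -1, -1], turn=[0, 0, 0])

```text
t: 25.45
position: [0.5272, 0.0155, 0.1002]
tcp_rot: [2.492, 0.26, 2.045]
contact_force: [-5.9, -1.0, -4.4]
finger_gap: 0.005
grip_force: 3.7
```

Request:
servo_tool([
  [0, 0, 0.7],
  [0, 0, 0.7],
  [0, 0, 0.7],
], fingers=[-1, -1, -1], turn=[0, 0, 0])

```text
t: 25.75
position: [0.5272, 0.0154, 0.1009]
tcp_rot: [2.492, 0.26, 2.045]
contact_force: [-6.0, -1.0, -4.1]
finger_gap: 0.001
grip_force: 3.7
```

Request:
servo_tool([
  [0, 0, 0.7],
  [0, 0, 0.7],
  [0, 0, 0.7],
], fingers=[-1, -1, -1], turn=[0, 0, 0])

```text
t: 26.05
position: [0.5271, 0.0154, 0.1013]
tcp_rot: [2.493, 0.26, 2.045]
contact_force: [-5.5, -1.0, -7.6]
finger_gap: -0.002
grip_force: 3.7
```

```bash
python3 pin.py s7
```

```text
26.05 pos [0.5271 0.0154 0.1013] q [-0.031 -0.277 -0.956  0.207  0.114  1.018]
z [ 0.631  0.094 -0.77 ] tilt 0.692 azim 0.147 y [0.638 0.502 0.584] F [-5.5 -1.  -7.6]
side0 (np.float64(1321.0), np.float64(338.31), np.float64(228.46)) (np.float64(108.0), np.float64(337.89), np.float64(197.19))
now (np.float64(1942.0), np.float64(338.51), np.float64(220.8)) (np.float64(825.0), np.float64(339.28), np.float64(196.05))
pin pred [[337.48725479 196.46660809]
 [337.65484787 192.57473232]]
top (np.float64(731.0), np.float64(280.16), np.float64(178.81)) (np.float64(1013.0), np.float64(280.74), np.float64(176.93)) [[280.76650232 179.49223609]
 [280.40943874 178.0932201 ]]
```

Request:
servo_tool([
  [0, 0, 0.6],
  [0, 0, 0.6],
  [0, 0, 0.6],
], fingers=[-1, -1, -1], turn=[0, 0, 0])

```text
t: 26.45
position: [0.527, 0.0154, 0.1017]
tcp_rot: [2.493, 0.26, 2.045]
contact_force: [-4.9, -1.1, -8.3]
finger_gap: -0.001
grip_force: 3.8
```

Request:
servo_tool([
  [0, 0, 0.6],
  [0, 0, 0.6],
  [0, 0, 0.6],
], fingers=[-1, -1, -1], turn=[0, 0, 0])

```text
t: 26.75
position: [0.5268, 0.0154, 0.1021]
tcp_rot: [2.493, 0.26, 2.045]
contact_force: [-7.0, -1.5, -7.0]
finger_gap: -0.002
grip_force: 4.3
```

```bash
python3 - <<'E'
from st import *
st()
for n in('side','top'): cap(n,n+'8')
E
python3 - <<'E'
import sys; sys.path.insert(0,'.')
import cv2,numpy as np,pickle,os
os.chdir('.')
for t in('side0','side8'):
    im=pickle.load(open(f'pics/{t}.pkl','rb'))['img'].astype(int)
    g=im[:,:,1]-im[:,:,[0,2]].max(2); r=im[:,:,0]-im[:,:,1]
    print(t); [print(y,g[y,332:346]) for y in range(189,201)]
    print('red rows',[(y,int(r[y,333:345].clip(15).sum()-15*12)) for y in range(222,236)])
E
```

```text
26.75 pos [0.5268 0.0154 0.1021] q [-0.031 -0.278 -0.955  0.211  0.113  1.018]
z [ 0.631  0.093 -0.77 ] tilt 0.691 azim 0.147 y [0.638 0.502 0.584] F [-7.  -1.5 -7. ]
side0
189 [16 13 11 14 11 10 13 15 14 11 10  9  9 12]
190 [15 15 10 12 13 14 10 14 10 13  5  8 14  9]
191 [12 12 13 14 14 11  9 12  9  9  3 -1  3  6]
192 [13 10 11 12 15  9  9  8  2 -3 -8 -7 -8 -3]
193 [  9  13  13   9   7   4  -3  -7  -6 -11  -8  -9 -12  -7]
194 [ 14  11   8   4  -3  -3 -11 -13  -7 -11  -9 -12 -13 -10]
195 [  7   1   0  -3  -1  -3  -6  -6  -9 -13 -11 -11  -8  -7]
196 [ -6  -7 -10  -2   5  16  20  10   0  -7  -7  -4  -2   6]
197 [-13  -8 -13   0  18  39  41  29  11   3   5   3  10  14]
198 [-13 -13  -9  -7   9  20  28  24  13   8   7  11  11  10]
199 [-14 -13 -11  -6  -4   6  11  12  12  11  11  15  16  12]
200 [-9 -9 -4 -1  4  7  7 12 11 16 13 13 13 12]
red rows [(222, 0), (223, 1), (224, 20), (225, 40), (226, 106), (227, 165), (228, 213), (229, 236), (230, 169), (231, 136), (232, 59), (233, 4), (234, 0), (235, 0)]
side8
189 [14 12 11 15 14 15 12 11 14 13 11 11  9 16]
190 [15 14 14 11 10 14 16 12 11  7  9  8 10 11]
191 [11 17 12 14 14 15 12 16 12  3  2 -2  1  9]
192 [13 12 17 15 24 28 33 29 11  0 -7 -7 -4  8]
193 [13 11 14 16 32 48 60 51 19 -3 -9  0  9 18]
194 [12  9  9 12 30 57 62 51 24  4  8 14 22 22]
195 [ 6  4 -2 -3 16 37 29 29 18 19 20 22 24 21]
196 [ -4  -6 -13  -1  17  24  24  22  19  20  23  23  23  24]
197 [ -8 -11  -4  22  21  18  20  21  24  23  24  24  20  21]
198 [-14  -9   9  16  22  24  23  18  21  19  24  24  26  24]
199 [-12  -4  14  15  15  22  23  20  22  25  22  21  24  25]
200 [-7 -6  7 16 15 16 24 26 23 20 23 23 23 25]
red rows [(222, 0), (223, 9), (224, 33), (225, 82), (226, 138), (227, 157), (228, 152), (229, 107), (230, 19), (231, 0), (232, 0), (233, 0), (234, 0), (235, 0)]
```

Request:
servo_tool([
  [0, 0, 0.8],
  [0, 0, 0.8],
  [0, 0, 0.8],
], fingers=[-1, -1, -1], turn=[0, 0, 0])

```text
t: 27.15
position: [0.5266, 0.0153, 0.1027]
tcp_rot: [2.494, 0.26, 2.045]
contact_force: [-6.4, -1.7, -7.6]
finger_gap: -0.001
grip_force: 4.7
```

Request:
servo_tool([
  [0, 0, 0.8],
  [0, 0, 0.8],
  [0, 0, 0.8],
], fingers=[-1, -1, -1], turn=[0, 0, 0])

```text
t: 27.45
position: [0.5264, 0.0153, 0.1034]
tcp_rot: [2.494, 0.26, 2.045]
contact_force: [-8.2, -2.0, -7.8]
finger_gap: -0.0
grip_force: 5.0
```

```bash
python3 - <<'E'
from st import *
st(); im=cap('side','side9')['img'].astype(int); a=load('side8')['img'].astype(int)
for i in(a,im):
    g=i[:,:,1]-i[:,:,[0,2]].max(2); r=i[:,:,0]-i[:,:,1]; w=(g[188:198,335:341]-20).clip(0); print((w.sum(1)*np.arange(188,198)).sum()/w.sum(), w.sum(1),[(y,int((r[y,333:345]-15).clip(0).sum())) for y in range(222,233)])
E
```

```text
27.45 pos [0.5264 0.0153 0.1034] q [-0.031 -0.28  -0.952  0.216  0.113  1.018]
z [ 0.63   0.093 -0.771] tilt 0.691 azim 0.147 y [0.639 0.502 0.583] F [-8.2 -2.  -7.8]
193.68944099378882 [  0   0   0   0  34 111 124  35  10   8] [(222, 0), (223, 9), (224, 33), (225, 82), (226, 138), (227, 157), (228, 152), (229, 107), (230, 19), (231, 0), (232, 0)]
193.80625 [  0   0   0   0  24 116 118  38   8  16] [(222, 0), (223, 8), (224, 28), (225, 69), (226, 108), (227, 157), (228, 156), (229, 100), (230, 37), (231, 0), (232, 0)]
```

Request:
servo_tool([
  [-2, -0.3, -2],
  [-5, -0.7, -5],
  [-9, -1.3, -10],
  [-12, -1.8, -18],
  [-20, -3, -22],
  [-32, -4.8, -22],
  [-42, -6.2, -22],
  [-42, -6.2, -10],
  [-42, -6.2, 20],
], fingers=[-1, -1, -1, -1, -1, -1, -1, -1, -1], turn=[0, 0, 0, 0, 0, 0, 0, 0, 0])

```text
t: 28.4
position: [0.4828, 0.0092, 0.1222]
tcp_rot: [2.496, 0.258, 2.045]
contact_force: [0.8, -0.6, 0.4]
finger_gap: -0.001
grip_force: 0.0
```

Request:
servo_tool([
  [0, 0, 40],
  [0, 0, 80],
  [0, 0, 120],
  [0, 0, 160],
  [-20, 30, 200],
  [-40, 70, 220],
  [-40, 110, 220],
  [-40, 110, 220],
], fingers=[-1, -1, -1, -1, -1, -1, -1, -1], turn=[0, 0, 0, 0, 0, 0, 0, 0])

```text
t: 29.2
position: [0.4441, 0.125, 0.347]
tcp_rot: [2.487, 0.26, 2.055]
contact_force: [-0.6, 0.5, -0.8]
finger_gap: -0.002
grip_force: 0.0
```

```bash
python3 - <<'E'
from st import *
st(); im=cap('side','sideA')['img'].astype(int); cap('top','topA')
g=im[:,:,1]-im[:,:,[0,2]].max(2); r=im[:,:,0]-im[:,:,1]; w=(g[188:198,335:341]-20).clip(0); print((w.sum(1)*np.arange(188,198)).sum()/w.sum(), w.sum(1),[(y,int((r[y,333:345]-15).clip(0).sum())) for y in range(222,233)])
a=cv2.imread('pics/sideA.png')[150:270,260:410]; b=cv2.imread('pics/topA.png')[140:235,250:380]
A=cv2.resize(a,(500,400),interpolation=cv2.INTER_CUBIC); B=cv2.resize(b,(300,219),interpolation=cv2.INTER_CUBIC); P=np.zeros((400,300,3),np.uint8); P[:219]=B
cv2.imwrite('pics/z.png',np.hstack([A,P]))
E
sed -i "s/cam+'4'/cam+('A' if cam=='top' else '4')/" cen.py; python3 cen.py | head -2
```

```text
29.2 pos [0.4441 0.125  0.347 ] q [ 0.347 -0.521 -0.536  0.867 -0.119  1.302]
z [ 0.634  0.103 -0.767] tilt 0.697 azim 0.161 y [0.629 0.508 0.588] F [-0.6  0.5 -0.8]
193.62937062937064 [  0   0   0   0  33 106 108  25   1  13] [(222, 0), (223, 4), (224, 25), (225, 83), (226, 149), (227, 152), (228, 139), (229, 91), (230, 37), (231, 0), (232, 0)]
top [317.12108143 175.77744818] [316.55345831 174.65921272] areas 1576.609375 1527.609375 ang 81.8315200805664 81.79985046386719 [29.07401657 54.93100357] [28.3852787 54.4214592]
cover-block lamp axes mm [0.53351389 1.1649036 ] [[0.60533629 0.01803745 0.155     ]] [[0.60569228 0.01926827 0.163     ]]
```

View pics/z.png

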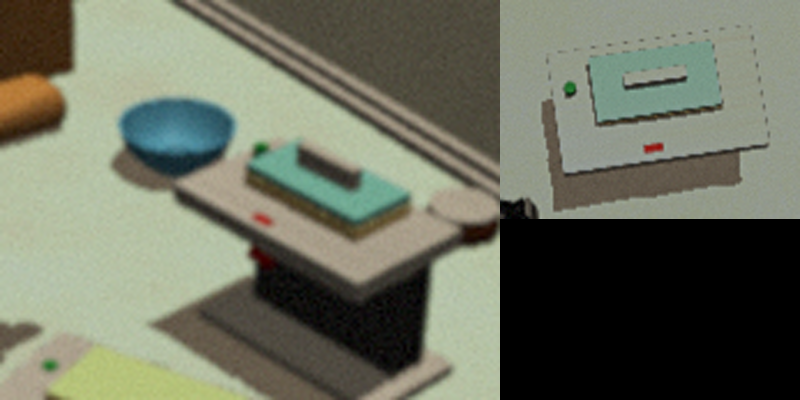

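The picture shows the cover flush on the block, the green pin raised at (260,148), and the switch paddle showing through the head at (262,218). The arm is clear of everything, so I'm handing in.

```bash
python3 -c "
from bench import robot
print(robot.hand_in())"
```

```text
the job is handed in; nothing more can be done
None
```

The job is handed in: the cover sits on the light block, flush to within about 1 mm, and the switch is pushed home and stayed there after release (telltale pin up, peak upward push about 8 N, 29 s used). The hand-in gave no verdict.

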